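Slide capped sleeves into the divided stock crate

TASK

Put the three capped steel sleeves away in the divided crate, one per cell, each in the cell that fits its width: slide them upright along the bench through the crate's open front, without lifting or tipping them, until no sleeve sticks out of its cell. Do not disturb the other things on the bench.

Things in the scene. Friction and masses are not known exactly. Their poses are not given: they have to be found in the camera images.
- sleeve_small: capped dark steel sleeve, a closed upright cylinder 76 mm in diameter and 70 mm tall, 0.4 to 1 kg, the small one of three; belongs in the narrow cell; origin at the centre of its underside, z along its axis, upwards; nothing on it to grip
- sleeve_medium: capped dark steel sleeve, a closed upright cylinder 90 mm in diameter and 80 mm tall, 0.4 to 1 kg, the medium one of three; belongs in the middle cell; origin at the centre of its underside, z along its axis, upwards; nothing on it to grip
- sleeve_large: capped dark steel sleeve, a closed upright cylinder 104 mm in diameter and 90 mm tall, 0.4 to 1 kg, the large one of three; belongs in the wide cell; origin at the centre of its underside, z along its axis, upwards; nothing on it to grip
- cell_narrow (a point): middle of the floor of the crate's 86 mm wide cell (+113 mm along the crate's y), the narrowest of three; axes as the crate's
- cell_wide (a point): middle of the floor of the crate's 114 mm wide cell (+7 mm along the crate's y), the widest of three; axes as the crate's
- cell_middle (a point): middle of the floor of the crate's 100 mm wide cell (-106 mm along the crate's y), the middle-sized of three; axes as the crate's
- crate: yellow divided crate fixed to the bench, open at the top and at the front (-x) facing roughly to the robot; three cells side by side, floor level with the bench, no step; 324 mm wide (y); walls and dividers 6 mm thick, 50 mm high; cells 115 mm deep, from x = -57.5 (mouth) to +57.5 mm (back wall); origin at bench level, mid depth and width of the cells; x points into them
- bare_bush: bare steel bush (open ring) standing on end, 40 mm diameter, 60 mm tall; origin at the centre of its underside; leave it alone
- oil_bottle: small white bottle standing up, 38 mm diameter, 88 mm tall; origin at the centre of its underside; leave it alone
- carton: small cardboard carton, 60 (x) x 55 (y) x 60 (z) mm; origin at the centre of its underside; leave it alone
- tape_roll: brown roll of tape lying flat, 84 mm diameter, 48 mm tall; origin at the centre of its underside; leave it alone
- wrench: steel wrench lying on the bench, 180 mm long along its x; origin near its middle; leave it alone
- tall_carton: cardboard carton, 80 (x) x 60 (y) x 85 (z) mm; origin at the centre of its underside; leave it alone
Things that resemble listed ones, but are neither listed nor needed, are in the scene too. Leave any green look-alike of the sleeve_medium alone.

How it is judged:
At the end, for the whole second after the job is handed in: every sleeve stands upright (within 6 degrees) and still on the floor of the cell that fits it, not sticking out of the cell's mouth by more than 2 mm, and let go (x of sleeve_small in the frame of cell_narrow between -0.0215 and 0.0235 m and y of sleeve_small in the frame of cell_narrow between -0.009 and 0.009 m and angle between each of sleeve_small, sleeve_medium, sleeve_large's own z axis and vertical below 0.1 rad and height (world z) of each of sleeve_small, sleeve_medium, sleeve_large below 0.008 m and linear speed of each of sleeve_small, sleeve_medium, sleeve_large below 0.02 m/s and x of sleeve_medium in the frame of cell_middle between -0.0145 and 0.0165 m and y of sleeve_medium in the frame of cell_middle between -0.009 and 0.009 m and x of sleeve_large in the frame of cell_wide between -0.0075 and 0.0095 m and y of sleeve_large in the frame of cell_wide between -0.009 and 0.009 m); the robot touches nothing.
It fails at once if a bystander (bush, oil bottle, carton, tape roll, wrench) is pushed away or knocked over: moved more than 20 mm (distance of any of bare_bush, oil_bottle, carton, tape_roll, wrench, tall_carton from where it was at the start of the episode above 0.02 m).
It fails at once if a sleeve is tipped by more than 20 degrees (angle between any of sleeve_small, sleeve_medium, sleeve_large's own z axis and vertical above 0.35 rad).
It fails at once if a sleeve is lifted more than 20 mm off the bench (height (world z) of any of sleeve_small, sleeve_medium, sleeve_large above 0.02 m).
It also fails if it takes over 72 s, if anything falls off the work surface, if the arm or the gripper's body presses on something with over 40 N, if the wrist force passes 120 N, or if a joint passes its speed limit or range.

ROBOT

A 6-joint arm with a two-finger parallel gripper is mounted at the origin on the work surface. World frame = base frame: x ahead of the robot, y to its left, z up, the work surface at z = 0. Lengths are in m, angles in rad, forces in N, time in s.
With the tool pointing down it reaches from about 0.25 to 0.725 m from the base axis. Payload 4 kg.
Tool frame: the origin (TCP) lies at the very end of the fingers, on their centre line; the grasp point (between the pads) lies 19 mm behind it; z points along the fingers, y is the line along which they close (so a half turn about z gives the same grasp; the last joint's range is limited). The gripper opens to 85 mm and grips with 20 to 120 N. Pads are 22 mm wide; open, the fingers measure 114 mm over their backs; the gripper's body (76 mm by 85 mm) begins 54 mm behind the grasp point. The pads swing forward as they close: fully open they stand 13 mm farther back than shut.
Start: joints at [1.299, 0.241, 0.005, 1.335, 0, 1.571], TCP at [0.134, 0.482, 0.231] pointing down, gripper open.
Joint ranges: [-2.72, 2.72], [-1.05, 1.87], [-1.09, 1.28], [-1.99, 2.15], [-1.42, 1.44], [-3.14, 3.14]. Speed limits (rad/s): [2.79, 2.79, 3.14, 3.14, 3.14, 3.14].

INTERFACE

Orientations are given as a unit quaternion [x, y, z, w].
In Python, from workcell import * gives the robot as it stands. The module is installed in compiled form; this text tells all that it offers.
- The arm moves only by the tool send_rows, never from a script. Its argument "steps" is text: rows parted by semicolons, each of 7 numbers parted by spaces: the opening, from -1 (shut) to 1 (fully open), then the shift along the world's x, y, z in m, then the turn, a rotation vector about the world's x, y, z in rad. A call has exactly 5 rows; each row shifts and turns the commanded pose from where the row before left it; what a row does not reach is not made up. A row lasts 1/12 s, in which the tool goes at most 41.7 mm and 7.16 degrees, less where a joint would pass 70% of its speed; a pose out of reach is approached as far as the arm can. A call is refused whole if a number of a shift passes 0.0417 or a number of a turn 0.125, either way. A call with a gripper value outside its range is refused whole. The fingers move at their own pace and stop on an object; the grip force is fixed at half the most. Time passes only in rows, so rows that do not move let the fingers close, or fill a call up. It gives the time, the measured TCP pose, the force, the opening and the grip force at its end, in the units of the state.
- get_obs(): the state, without advancing time (a new reading comes with each control period).
- camera(name): name is "scene" or "top" or "wrist"; returns a dict with "frame" (420x560x3 uint8, red, green, blue), "range_z" (420x560 float32, m along the optical axis (not along the pixel's ray), 0 where there is no reading), "camera_matrix" (3x3 intrinsics, pixels), "extrinsics" (4x4, takes a point from world to camera coordinates); the wrist camera has in their place "T_tool_cam" (4x4, takes a point from camera to tool coordinates, whose origin is the TCP and whose axes are the flange's). Camera axes: x right, y down, z forward; pixel columns grow to the right and rows downward; lengths in m; the calibration is good to about 2 mm. The wrist camera is an equidistant fisheye: a pixel r from the principal point sees the ray r / f radians off the axis. A picture is of the moment at which its call begins: read the wrist's pose just before it.
- job_done(): hands the job in; it is judged then, once.
The state is a dict: "clock": time; "joint_pos": joint angles; "joint_vel": joint speeds; "tau": joint torques, N m; "eef_pos": TCP position; "tool_rot": TCP orientation; "ft_force": force on the tool from outside, world axes, zero at the start; "ft_torque": the same for the moment, N m; "grip_width": finger opening in m; "grasp_force": force on a finger pad.
Only numpy, scipy, OpenCV 4.12 (cv2) and the standard library are available. Lean on these libraries where they do the work, as an engineer would, in place of code of your own. Each camera call takes 0.05 s, during which the arm holds its last target. There are 200 camera calls.

## Working session

There is one attempt and no reset: what is moved stays moved. The work goes in short steps, Python scripts to look and compute and a tool call to move; the robot and the scene stay as the last step left them, time stands still between calls to the robot, and variables do not carry over. Pictures are saved under pics/ and viewed, at most 10 in all, crops included, and the job is handed in when it is done.

Besides the shell and the picture viewer there is one more tool, called after ">>>" by a JSON object that holds its "fn" and its "kwargs". send_rows: Moves the arm, as the interface text tells. Its arguments: {"type":"object","properties":{"steps":{"type":"string"}},"required":["steps"]}

```bash
mkdir -p pics
python3 - <<'E'
from workcell import *
import numpy as np, cv2
o=get_obs(); print(o)
for n in ("scene","top"):
    c=camera(n); np.savez(f"{n}0.npz",**c); cv2.imwrite(f"pics/{n}0.png",c["frame"][:,:,::-1]); print(n,c["camera_matrix"],c["extrinsics"])
E
```

```text
{'clock': 0.0, 'joint_pos': array([ 1.29900402e+00,  2.41446977e-01,  3.72308321e-03,  1.33520864e+00,
       -1.02877426e-05,  1.57081576e+00]), 'joint_vel': array([-0.0009241 , -0.00019585, -0.00027463, -0.00110315, -0.00010028,
        0.00025538]), 'tau': array([ 1.13689613e-03, -3.72317612e+01,  2.52406740e+01,  1.68822234e-02,
        1.92575631e-04,  1.08151517e-05]), 'eef_pos': array([0.13406123, 0.48103133, 0.23039555]), 'tool_rot': array([ 1.35487803e-01,  9.90778439e-01, -1.05895359e-03, -1.39597985e-04]), 'ft_force': array([ 0.39612402,  0.27033664, -0.31097417]), 'ft_torque': array([-0.00213676, -0.01396389,  0.00072613]), 'grasp_force': 0.0, 'grip_width': 0.08524126720198012}
scene [[525.93496945   0.         278.4921527 ]
 [  0.         525.93496945 208.95409408]
 [  0.           0.           1.        ]] [[-0.38697126  0.92195082  0.01612265  0.17592649]
 [ 0.67672483  0.29583218 -0.67418604 -0.34524259]
 [-0.62633597 -0.24998003 -0.73838556  1.59312535]
 [ 0.          0.          0.          1.        ]]
top [[383.61308801   0.         279.41003175]
 [  0.         383.61308801 207.07359812]
 [  0.           0.           1.        ]] [[-0.03001822 -0.99953142  0.00598714  0.01551994]
 [-0.99185574  0.02904489 -0.12401042  0.50435292]
 [ 0.12377842 -0.00966095 -0.99226285  1.08587823]
 [ 0.          0.          0.          1.        ]]
```

View pics/top0.png

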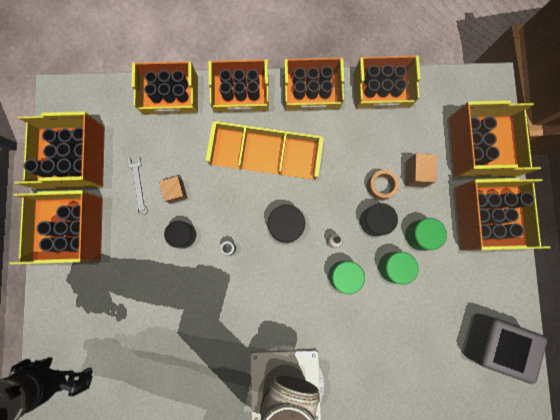

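View pics/scene0.png

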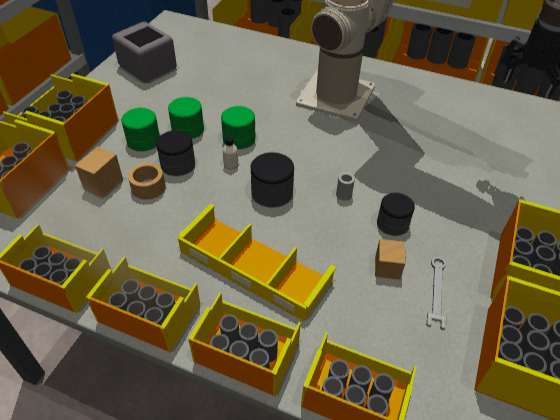

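The top view shows the crate at about (265,150), with its open front towards the robot. The dark sleeves are small at (180,233), large at (286,222) and medium at (379,218). The green look-alikes are at (347,278), (402,268) and (430,234). Bystanders are the bush (228,247), bottle (335,241), tape (383,183), cartons (172,188) and (421,170), and wrench (138,185). The scene view agrees.

```bash
cat > h.py <<'E'
import numpy as np, cv2
def cloud(c):
    K=c["camera_matrix"];E=c["extrinsics"];z=c["range_z"]
    v,u=np.mgrid[:z.shape[0],:z.shape[1]]
    p=np.stack([(u-K[0,2])/K[0,0]*z,(v-K[1,2])/K[1,1]*z,z],-1)
    return (p-E[:3,3])@E[:3,:3]
def ray(c,uv,h):
    K=c["camera_matrix"];E=c["extrinsics"];R=E[:3,:3]
    o=-R.T@E[:3,3]; d=np.c_[(np.atleast_2d(uv)-[K[0,2],K[1,2]])/[K[0,0],K[1,1]],np.ones(len(np.atleast_2d(uv)))]@R
    return o+d*((h-o[2])/d[:,2])[:,None]
E
python3 - <<'E'
from h import *
T=np.load("top0.npz");S=np.load("scene0.npz")
for nm,c,seeds in (("top",T,dict(small=(180,233),large=(286,222),medium=(379,218))),("scene",S,dict(small=(397,205),large=(272,168),medium=(175,147)))):
    W=cloud(c)
    for k,(u,v) in seeds.items():
        h=dict(small=.07,medium=.08,large=.09)[k]
        m=((abs(W[...,2]-h)<.008)&(c["frame"].max(-1)<75)).astype(np.uint8)
        n,l,st,ce=cv2.connectedComponentsWithStats(m); i=l[v,u]
        q=np.argwhere(l==i)[:,::-1]; hull=cv2.convexHull(q.astype(np.int32))[:,0]
        P=ray(c,hull,h)[:,:2].astype(np.float32)
        ctr,r=cv2.minEnclosingCircle(P)
        pm=ray(c,q,h)[:,:2]
        print(nm,k,i,np.round(ctr,4),"d",round(2*r,4),"mean",pm.mean(0).round(4),"z",np.median(W[l==i][:,2]).round(4))
W=cloud(T)
for k,(u,v) in dict(bush=(228,247),bottle=(335,241),tape=(383,183),carton=(172,188),tall=(421,170),g1=(347,278),g2=(402,268),g3=(430,234),w1=(135,160),w2=(142,210)).items():
    seedz=W[v-4:v+5,u-4:u+5,2].max(); print(k,ray(T,(u,v),seedz).round(3),seedz.round(3))
# crate rim/walls: points with .03<z<.06 in box
for nm,c in(("top",T),("scene",S)):
    W=cloud(c); hsv=cv2.cvtColor(c["frame"],cv2.COLOR_RGB2HSV)
    m=(abs(W[...,2]-.05)<.005)&(hsv[...,1]>120)&(W[...,0]>.4)&(W[...,0]<.75)&(W[...,1]>-.2)&(W[...,1]<.28)
    # restrict hue to yellow
    m&=(hsv[...,0]>21)&(hsv[...,0]<35)
    P=W[m][:,:2].astype(np.float32); r=cv2.minAreaRect(P);print(nm,m.sum(),r,cv2.boxPoints(r).round(4).tolist())
c=cv2.imread("pics/top0.png")[105:195,190:345];cv2.imwrite("pics/crop.png",cv2.resize(c,None,fx=5,fy=5))
E
```

```text
top small 181 [0.4322 0.2862] d 0.077 mean [0.4334 0.2856] z 0.0702
top large 91 [ 0.4521 -0.0158] d 0.1034 mean [ 0.4522 -0.0151] z 0.0905
top medium 64 [ 0.4573 -0.2799] d 0.0898 mean [ 0.4573 -0.2795] z 0.0805
scene small 70 [0.44   0.2871] d 0.0815 mean [0.4407 0.2857] z 0.0697
scene large 82 [ 0.4613 -0.0161] d 0.1073 mean [ 0.4617 -0.0155] z 0.09
scene medium 28 [ 0.4641 -0.2794] d 0.0964 mean [ 0.4651 -0.2803] z 0.08
bush [[0.366 0.011 1.14 ]] 1.14
bottle [[0.366 0.011 1.14 ]] 1.14
tape [[ 0.571 -0.312  0.01 ]] 0.01
carton [[0.564 0.304 0.065]] 0.065
tall [[ 0.59  -0.398  0.091]] 0.091
g1 [[0.366 0.011 1.14 ]] 1.14
g2 [[ 0.321 -0.327  0.086]] 0.086
g3 [[ 0.411 -0.41   0.087]] 0.087
w1 [[0.366 0.011 1.14 ]] 1.14
w2 [[0.51  0.407 0.011]] 0.011
top 676 ((0.6759061813354492, 0.038875967264175415), (0.3295893669128418, 0.12154623866081238), 80.0374526977539) [[0.5874999761581421, -0.11289999634027481], [0.7073000073432922, -0.1339000016450882], [0.7642999887466431, 0.1906999945640564], [0.644599974155426, 0.21170000731945038]]
scene 1194 ((0.6789541244506836, 0.036176592111587524), (0.33096209168434143, 0.12268964946269989), 80.33836364746094) [[0.5906999707221985, -0.11670000106096268], [0.7117000222206116, -0.13729999959468842], [0.7671999931335449, 0.1889999955892563], [0.6463000178337097, 0.20960000157356262]]
```

View pics/crop.png

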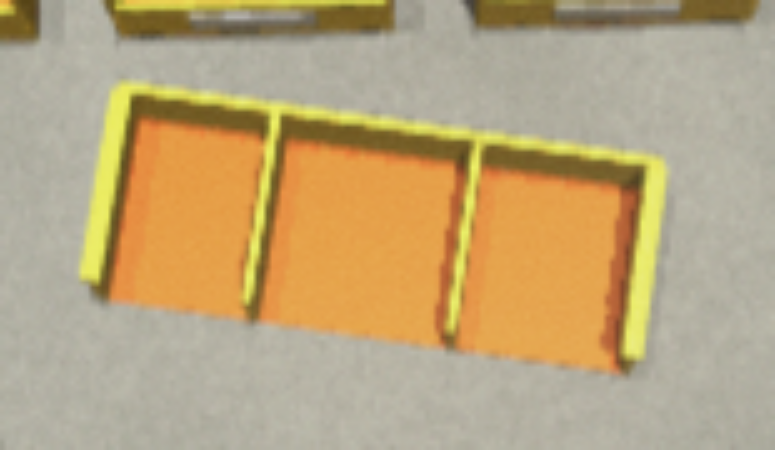

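The crop confirms three cells, left to right narrow, wide and middle, with the open mouth towards the robot. The three dark cylinders match 76/90/104 mm in diameter and 70/80/90 mm in height. The look-alikes are green, so they stay put.

I'll push with the fingers part open as a two-point cradle, doing the small sleeve first. I'm starting by getting behind it.

>>> {"fn": "send_rows", "kwargs": {"steps": "0.04 0.035 -0.022 0 0 0 -0.0785;0.04 0.035 -0.022 0 0 0 -0.0785;0.04 0.035 -0.022 0 0 0 -0.0785;0.04 0.035 -0.022 0 0 0 -0.0785;0.04 0.035 -0.022 0 0 0 -0.0785"}}

```text
clock: 0.52
eef_pos: [0.3102, 0.3702, 0.2309]
tool_rot: [0.328, 0.945, -0.0, -0.0]
ft_force: [-0.0, 0.8, -0.6]
grip_width: 0.0447
grasp_force: 0.0
```

>>> {"fn": "send_rows", "kwargs": {"steps": "0.04 0.035 -0.022 0 0 0 0;0.04 0.035 -0.022 0 0 0 0;0.04 0 0 -0.04 0 0 0;0.04 0 0 -0.04 0 0 0;0.04 0 0 -0.02 0 0 0"}}

```text
clock: 0.93
eef_pos: [0.3782, 0.3249, 0.127]
tool_rot: [0.327, 0.945, -0.003, -0.002]
ft_force: [-1.4, -0.0, -0.3]
grip_width: 0.0443
grasp_force: 0.0
```

Run:
```python
from h import *
from workcell import *
T=np.load("top0.npz")
for k,(u,v,h) in dict(bush=(228,245,.06),bottle=(336,238,.088),g1=(347,277,.08)).items(): print(k,ray(T,(u,v),h).round(3))
o=get_obs();print(o["clock"],o["eef_pos"].round(4),o["tool_rot"].round(4),o["joint_pos"].round(2),o["grip_width"])
```

```text
bush [[0.398 0.148 0.06 ]]
bottle [[ 0.408 -0.151  0.088]]
g1 [[ 0.301 -0.177  0.08 ]]
0.9333 [0.3782 0.3249 0.127 ] [ 0.3275  0.9449 -0.0026 -0.0016] [ 0.71  0.31 -0.18  1.08  0.    1.38] 0.044337787492532275
```

>>> {"fn": "send_rows", "kwargs": {"steps": "0.04 0 0 -0.036 0 0 0;0.04 0 0 -0.036 0 0 0;0.04 0 0 -0.036 0 0 0;0.04 0 0 0 0 0 0;0.04 0 0 0 0 0 0"}}

```text
clock: 1.35
eef_pos: [0.3774, 0.326, 0.0216]
tool_rot: [0.326, 0.945, -0.003, -0.002]
ft_force: [1.0, -0.5, 1.5]
grip_width: 0.0442
grasp_force: 0.0
```

>>> {"fn": "send_rows", "kwargs": {"steps": "0.04 0.0063 -0.0049 0 0 0 0;0.04 0.0063 -0.0049 0 0 0 0;0.04 0.0063 -0.0049 0 0 0 0;0.04 0.0063 -0.0049 0 0 0 0;0.04 0.0063 -0.0049 0 0 0 0"}}

```text
clock: 1.77
eef_pos: [0.4112, 0.3053, 0.0257]
tool_rot: [0.326, 0.945, 0.003, -0.001]
ft_force: [-6.8, 4.9, 5.7]
grip_width: 0.0446
grasp_force: 4.4
```

```bash
cat >> h.py <<'E'
def sleeves(img=None):
    "sleeve centres (world) from the top camera: dark points in a slab at each top height, plus crate-frame offsets from its cell"
    from workcell import camera,get_obs
    c=camera("top"); W=cloud(c); ex=np.array([.985,-.1727]);ey=np.array([.1727,.985]);C=np.array([.6745,.038])
    for k,h,d,off in(("small",.07,.076,.113),("large",.09,.104,.007),("medium",.08,.09,-.106)):
        m=((abs(W[...,2]-h)<.006)&(c["frame"].max(-1)<75)&(W[...,0]>.25)&(W[...,0]<.8)&(abs(W[...,1])<.4)).astype(np.uint8)
        n,l,st,ce=cv2.connectedComponentsWithStats(m)
        for i in range(1,n):
            if st[i,4]<120: continue
            q=np.argwhere(l==i)[:,::-1].astype(np.int32); P=ray(c,cv2.convexHull(q)[:,0],h)[:,:2].astype(np.float32)
            ctr,r=cv2.minEnclosingCircle(P)
            e=np.array(ctr)-C-off*ey
            if abs(2*r-d)<.02: print(k,np.round(ctr,4),"d",round(2*r,3),"in cell frame",np.round([e@ex,e@ey],4))
    o=get_obs(); print(round(o["clock"],2),"tcp",o["eef_pos"].round(4),"tooly deg",np.degrees(2*np.arctan2(o["tool_rot"][1],o["tool_rot"][0])-np.pi/2).round(1),"j",o["joint_pos"].round(2),"F",o["ft_force"].round(1))
    if img: cv2.imwrite(f"pics/{img}.png",c["frame"][:,:,::-1])
E
python3 -c "
from h import *
sleeves()
from workcell import camera
c=camera('scene');cv2.imwrite('pics/s1.png',cv2.resize(c['frame'][120:300,260:500,::-1],None,fx=3,fy=3))"
```

```text
small [0.4433 0.2772] d 0.076 in cell frame [-0.269   0.0826]
large [ 0.4521 -0.0158] d 0.103 in cell frame [-0.2098 -0.0984]
medium [ 0.4578 -0.2793] d 0.089 in cell frame [-0.1587 -0.244 ]
1.82 tcp [0.4126 0.3042 0.0257] tooly deg 51.9 j [ 0.63  0.45 -0.28  0.84  0.    1.3 ] F [-4.6  3.5  3.7]
```

View pics/s1.png

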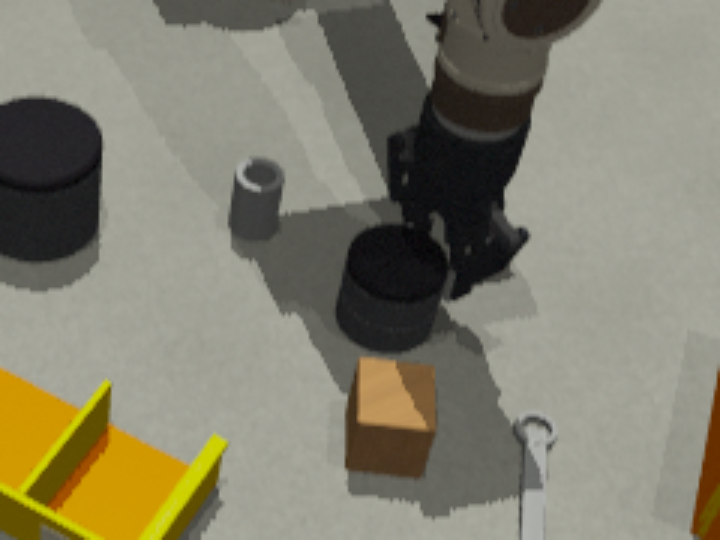

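The close-up shows the cradle seated against the small sleeve, and the carton and bush are clear. The centre to TCP distance is 41 mm against 42 predicted, so I'll push on.

>>> {"fn": "send_rows", "kwargs": {"steps": "0.04 0.0085 -0.0071 0 0 0 0;0.04 0.0085 -0.0071 0 0 0 0;0.04 0.0085 -0.0071 0 0 0 0;0.04 0.0085 -0.0071 0 0 0 0;0.04 0.0085 -0.0071 0 0 0 0"}}

```text
clock: 2.28
eef_pos: [0.4529, 0.2698, 0.0253]
tool_rot: [0.325, 0.946, 0.003, -0.002]
ft_force: [-7.2, 7.1, 9.7]
grip_width: 0.0441
grasp_force: 5.9
```

>>> {"fn": "send_rows", "kwargs": {"steps": "0.04 0.0085 -0.0071 0 0 0 0;0.04 0.0085 -0.0071 0 0 0 0;0.04 0.0085 -0.0071 0 0 0 0;0.04 0.0085 -0.0071 0 0 0 0;0.04 0.0085 -0.0071 0 0 0 0"}}

```text
clock: 2.7
eef_pos: [0.4951, 0.2342, 0.0253]
tool_rot: [0.325, 0.946, 0.002, -0.002]
ft_force: [-7.2, 6.7, 8.4]
grip_width: 0.0447
grasp_force: 6.1
```

>>> {"fn": "send_rows", "kwargs": {"steps": "0.04 0.0085 -0.0071 0 0 0 0;0.04 0.0085 -0.0071 0 0 0 0;0.04 0.0085 -0.0071 0 0 0 0;0.04 0.005 -0.004 0 0 0 0;0.04 0.002 -0.0015 0 0 0 0"}}

```text
clock: 3.12
eef_pos: [0.528, 0.2067, 0.0252]
tool_rot: [0.326, 0.945, 0.002, -0.001]
ft_force: [-8.6, 7.0, 11.1]
grip_width: 0.0445
grasp_force: 6.8
```

```bash
python3 -c "
from h import *
sleeves()"
```

```text
small [0.5576 0.1803] d 0.077 in cell frame [-0.1397  0.007 ]
large [ 0.4521 -0.0158] d 0.103 in cell frame [-0.2098 -0.0984]
medium [ 0.457  -0.2802] d 0.09 in cell frame [-0.1593 -0.245 ]
3.17 tcp [0.5282 0.2066 0.0252] tooly deg 52.0 j [ 0.37  0.54 -0.12  0.91  0.    1.03] F [-5.   5.5  8.2]
```

>>> {"fn": "send_rows", "kwargs": {"steps": "0.04 0.0022 -0.0042 0 0 0 0.07;0.04 0.0022 -0.0042 0 0 0 0.07;0.04 0.0022 -0.0042 0 0 0 0.07;0.04 0.0022 -0.0042 0 0 0 0.07;0.04 0.0022 -0.0042 0 0 0 0.07"}}

```text
clock: 3.58
eef_pos: [0.5375, 0.1843, 0.0242]
tool_rot: [0.155, 0.988, 0.0, -0.002]
ft_force: [-6.6, 3.0, 5.4]
grip_width: 0.0446
grasp_force: 4.1
```

>>> {"fn": "send_rows", "kwargs": {"steps": "0.04 0.0022 -0.0042 0 0 0 0.07;0.04 0.0022 -0.0042 0 0 0 0.07;0.04 0 0 0 0 0 0;0.04 0 0 0 0 0 0;0.04 0 0 0 0 0 0"}}

```text
clock: 4.0
eef_pos: [0.5425, 0.1753, 0.0238]
tool_rot: [0.087, 0.996, -0.0, -0.001]
ft_force: [-4.9, -0.2, 4.7]
grip_width: 0.0443
grasp_force: 3.1
```

```bash
python3 -c "
from h import *
sleeves('t2')"
```

```text
small [0.5861 0.1584] d 0.07 in cell frame [-0.1078 -0.0097]
large [ 0.4521 -0.0158] d 0.103 in cell frame [-0.2098 -0.0984]
medium [ 0.457  -0.2802] d 0.09 in cell frame [-0.1593 -0.245 ]
4.05 tcp [0.5425 0.1753 0.0238] tooly deg 80.0 j [ 0.31  0.55 -0.11  0.91 -0.    0.49] F [-5.2 -0.3  5.2]
```

View pics/t2.png

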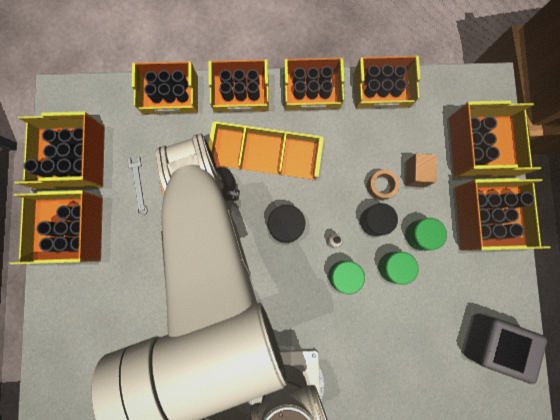

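The arm now hides the small sleeve from the top camera, so I'll check with the scene camera.

```bash
cat >> h.py <<'E'
def scene(ks=("small","large","medium"),img=None):
    from workcell import camera
    c=camera("scene"); W=cloud(c); ex=np.array([.985,-.1727]);ey=np.array([.1727,.985]);C=np.array([.6745,.038])
    for k,h,d,off in(("small",.07,.076,.113),("large",.09,.104,.007),("medium",.08,.09,-.106)):
        if k not in ks: continue
        m=((abs(W[...,2]-h)<.0025)&(c["frame"].max(-1)<75)&(W[...,0]>.25)&(W[...,0]<.8)&(abs(W[...,1])<.4)).astype(np.uint8)
        m=cv2.morphologyEx(m,cv2.MORPH_OPEN,np.ones((3,3),np.uint8))
        n,l,st,ce=cv2.connectedComponentsWithStats(m)
        for i in range(1,n):
            if st[i,4]<120: continue
            ctr,r=cv2.minEnclosingCircle(W[l==i][:,:2].astype(np.float32)); e=np.array(ctr)-C-off*ey
            if abs(2*r-d)<.02: print("scene",k,np.round(ctr,4),"d",round(2*r,3),"in cell frame",np.round([e@ex,e@ey],4),st[i,4])
    if img: cv2.imwrite(f"pics/{img}.png",c["frame"][:,:,::-1])
E
python3 -c "
from h import *
scene(img='s3')"
```

```text
scene small [0.5868 0.166 ] d 0.073 in cell frame [-0.1085 -0.0021] 285
scene large [ 0.4572 -0.0163] d 0.1 in cell frame [-0.2046 -0.0981] 551
scene medium [ 0.4619 -0.2843] d 0.088 in cell frame [-0.1538 -0.2481] 292
```

View pics/s3.png

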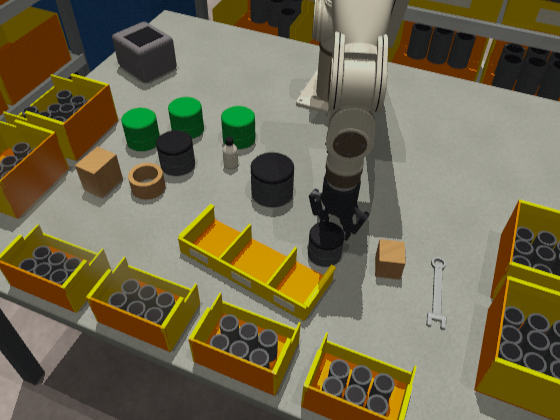

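The scene view shows the small sleeve at (325,244), lined up with the narrow cell and ahead of the cradle.

>>> {"fn": "send_rows", "kwargs": {"steps": "0.04 0.0098 -0.0017 0 0 0 0;0.04 0.0098 -0.0017 0 0 0 0;0.04 0.0098 -0.0017 0 0 0 0;0.04 0.0098 -0.0017 0 0 0 0;0.04 0.0098 -0.0017 0 0 0 0"}}

```text
clock: 4.52
eef_pos: [0.5906, 0.1671, 0.0237]
tool_rot: [0.087, 0.996, -0.0, -0.002]
ft_force: [-9.0, 1.7, 6.4]
grip_width: 0.0444
grasp_force: 5.6
```

>>> {"fn": "send_rows", "kwargs": {"steps": "0.04 0.0098 -0.0017 0 0 0 0;0.04 0.0098 -0.0017 0 0 0 0;0.04 0.0098 -0.0017 0 0 0 0;0.04 0.0098 -0.0017 0 0 0 0;0.04 0.008 -0.0014 0 0 0 0"}}

```text
clock: 4.93
eef_pos: [0.6384, 0.1589, 0.0237]
tool_rot: [0.087, 0.996, -0.0, -0.002]
ft_force: [-7.7, 1.4, 5.8]
grip_width: 0.0447
grasp_force: 5.3
```

>>> {"fn": "send_rows", "kwargs": {"steps": "0.04 0.008 -0.0014 0 0 0 0;0.04 0.005 -0.0009 0 0 0 0;0.04 0.003 -0.0005 0 0 0 0;0.04 0 0 0 0 0 0;0.04 0 0 0 0 0 0"}}

```text
clock: 5.35
eef_pos: [0.6549, 0.156, 0.0238]
tool_rot: [0.087, 0.996, -0.0, -0.001]
ft_force: [-4.9, 1.5, 3.4]
grip_width: 0.0444
grasp_force: 4.0
```

```bash
python3 -c "
from h import *
sleeves();scene()"
```

```text
large [ 0.4521 -0.0158] d 0.103 in cell frame [-0.2098 -0.0984]
medium [ 0.457  -0.2797] d 0.09 in cell frame [-0.1593 -0.2444]
5.4 tcp [0.6548 0.1559 0.0237] tooly deg 80.0 j [ 0.23  0.72  0.22  1.07 -0.    0.41] F [-5.2  1.4  3.8]
scene small [0.6959 0.1471] d 0.074 in cell frame [ 0.0023 -0.0019] 430
scene large [ 0.4589 -0.0165] d 0.101 in cell frame [-0.2029 -0.0979] 484
```

The small sleeve is in its cell, within about 2 mm of the middle. Next I'll retreat, then go over to behind the large sleeve.

>>> {"fn": "send_rows", "kwargs": {"steps": "0.04 -0.0197 0.0035 0 0 0 0;0.04 -0.0197 0.0035 0 0 0 0;0.04 -0.0197 0.0035 0 0 0 0;0.32 0 0 0.035 0 0 0;0.32 0 0 0.035 0 0 0"}}

```text
clock: 5.87
eef_pos: [0.5922, 0.1653, 0.0904]
tool_rot: [0.087, 0.996, -0.002, -0.004]
ft_force: [1.4, 0.7, 0.9]
grip_width: 0.0563
grasp_force: 0.0
```

>>> {"fn": "send_rows", "kwargs": {"steps": "0.32 0 0 0.035 0 0 0;0.32 0 0 0.035 0 0 0;0.32 -0.025 -0.0285 0 0 0 0.107;0.32 -0.025 -0.0285 0 0 0 0.107;0.32 -0.025 -0.0285 0 0 0 0.107"}}

```text
clock: 6.28
eef_pos: [0.5226, 0.0803, 0.1647]
tool_rot: [-0.076, 0.997, -0.001, 0.002]
ft_force: [0.6, -0.8, -0.2]
grip_width: 0.0564
grasp_force: 0.0
```

>>> {"fn": "send_rows", "kwargs": {"steps": "0.32 -0.025 -0.0285 0 0 0 0.107;0.32 -0.025 -0.0285 0 0 0 0.107;0.32 -0.025 -0.0285 0 0 0 0.107;0.32 -0.025 -0.0285 0 0 0 0.107;0.32 -0.025 -0.0285 0 0 0 0.107"}}

```text
clock: 6.7
eef_pos: [0.3959, -0.063, 0.1638]
tool_rot: [-0.337, 0.942, -0.001, 0.001]
ft_force: [0.1, -1.0, 0.1]
grip_width: 0.0563
grasp_force: 0.0
```

>>> {"fn": "send_rows", "kwargs": {"steps": "0.32 0 0 0 0 0 0;0.32 0 0 0 0 0 0;0.32 0 0 0 0 0 0;0.32 0 0 0 0 0 0;0.32 0 0 0 0 0 0"}}

```text
clock: 7.12
eef_pos: [0.3978, -0.0606, 0.1634]
tool_rot: [-0.335, 0.942, -0.0, 0.0]
ft_force: [-0.1, 0.7, 0.1]
grip_width: 0.0561
grasp_force: 0.0
```

```bash
python3 -c "
from h import *
sleeves();scene()"
```

```text
small [0.6932 0.148 ] d 0.076 in cell frame [-0.0006 -0.0014]
large [ 0.4522 -0.0158] d 0.103 in cell frame [-0.2097 -0.0984]
medium [ 0.4572 -0.28  ] d 0.089 in cell frame [-0.1592 -0.2447]
7.17 tcp [ 0.3976 -0.0605  0.1633] tooly deg 129.1 j [-0.15  0.09 -0.36  1.12 -0.   -0.83] F [ 0.1 -0.1 -0. ]
scene small [0.6988 0.1469] d 0.071 in cell frame [ 0.0051 -0.0015] 506
scene large [ 0.4561 -0.0109] d 0.1 in cell frame [-0.2067 -0.0929] 454
scene medium [ 0.4595 -0.2786] d 0.09 in cell frame [-0.1571 -0.243 ] 282
```

>>> {"fn": "send_rows", "kwargs": {"steps": "0.32 0 0 -0.0335 0 0 0;0.32 0 0 -0.0335 0 0 0;0.32 0 0 -0.0335 0 0 0;0.32 0 0 -0.0335 0 0 0;0.32 0 0 0 0 0 0"}}

```text
clock: 7.63
eef_pos: [0.3919, -0.0597, 0.0243]
tool_rot: [-0.335, 0.942, 0.003, -0.005]
ft_force: [-1.2, 0.2, 0.3]
grip_width: 0.0565
grasp_force: 0.0
```

>>> {"fn": "send_rows", "kwargs": {"steps": "0.32 0.0054 0.0044 0 0 0 0;0.32 0.0054 0.0044 0 0 0 0;0.32 0.0085 0.0069 0 0 0 0;0.32 0.0085 0.0069 0 0 0 0;0.32 0.0085 0.0069 0 0 0 0"}}

```text
clock: 8.05
eef_pos: [0.4335, -0.0322, 0.0315]
tool_rot: [-0.334, 0.943, -0.002, -0.001]
ft_force: [-6.9, -5.7, 3.4]
grip_width: 0.0563
grasp_force: 0.0
```

>>> {"fn": "send_rows", "kwargs": {"steps": "0.32 0.0085 0.0069 0 0 0 0;0.32 0.0085 0.0069 0 0 0 0;0.32 0.0085 0.0069 0 0 0 0;0.32 0.0085 0.0069 0 0 0 0;0.32 0 0 0 0 0 0"}}

```text
clock: 8.47
eef_pos: [0.47, -0.003, 0.0319]
tool_rot: [-0.335, 0.942, -0.001, 0.002]
ft_force: [-0.2, -0.3, -0.5]
grip_width: 0.0566
grasp_force: 0.0
```

```bash
python3 -c "
from h import *
sleeves();scene()"
```

```text
small [0.6933 0.1478] d 0.076 in cell frame [-0.0004 -0.0016]
medium [ 0.4571 -0.2803] d 0.089 in cell frame [-0.1592 -0.245 ]
8.52 tcp [ 0.4698 -0.0031  0.0316] tooly deg 129.1 j [-0.01  0.37 -0.39  0.81  0.   -0.69] F [-0.2  0.2  0.5]
scene small [0.6985 0.1466] d 0.075 in cell frame [ 0.0049 -0.0019] 581
scene large [0.5198 0.0277] d 0.099 in cell frame [-0.1506 -0.0439] 370
scene medium [ 0.463  -0.2809] d 0.085 in cell frame [-0.1532 -0.2446] 276
```

>>> {"fn": "send_rows", "kwargs": {"steps": "0.32 0.0085 0.0095 0 0 0 0;0.32 0.0085 0.0095 0 0 0 0;0.32 0.0085 0.0095 0 0 0 0;0.32 0.006 0.007 0 0 0 0;0.32 0.003 0.004 0 0 0 0"}}

```text
clock: 8.98
eef_pos: [0.5015, 0.0345, 0.0305]
tool_rot: [-0.334, 0.943, -0.002, -0.001]
ft_force: [-4.8, -6.7, 6.1]
grip_width: 0.0567
grasp_force: 0.0
```

>>> {"fn": "send_rows", "kwargs": {"steps": "0.32 -0.0012 0.0042 0 0 0 -0.095;0.32 -0.0012 0.0042 0 0 0 -0.095;0.32 -0.0012 0.0042 0 0 0 -0.095;0.32 0.0002 0.0048 0 0 0 -0.095;0.32 0.0002 0.0048 0 0 0 -0.095"}}

```text
clock: 9.4
eef_pos: [0.4959, 0.0579, 0.0296]
tool_rot: [-0.101, 0.995, 0.0, -0.002]
ft_force: [-5.4, -0.7, 1.5]
grip_width: 0.0562
grasp_force: 0.0
```

>>> {"fn": "send_rows", "kwargs": {"steps": "0.32 0.0002 0.0048 0 0 0 -0.095;0.32 0.0017 0.0049 0 0 0 -0.095;0.32 0.0017 0.0049 0 0 0 -0.095;0.32 0.0017 0.0049 0 0 0 -0.095;0.32 0 0 0 0 0 0"}}

```text
clock: 9.82
eef_pos: [0.5022, 0.0788, 0.0298]
tool_rot: [0.087, 0.996, 0.001, -0.001]
ft_force: [-4.8, 2.2, 0.6]
grip_width: 0.0558
grasp_force: 0.0
```

```bash
python3 -c "
from h import *
sleeves();scene()"
```

```text
small [0.6932 0.1479] d 0.076 in cell frame [-0.0005 -0.0015]
medium [ 0.457  -0.2802] d 0.09 in cell frame [-0.1592 -0.245 ]
9.87 tcp [0.5023 0.0785 0.0297] tooly deg 80.1 j [ 0.15  0.44 -0.28  0.85  0.    0.33] F [-5.   1.5  0.8]
scene small [0.6968 0.1474] d 0.073 in cell frame [ 0.0031 -0.0014] 506
scene large [0.5718 0.0877] d 0.103 in cell frame [-0.1097  0.0242] 736
scene medium [ 0.4521 -0.2735] d 0.087 in cell frame [-0.1652 -0.2392] 203
```

```bash
python3 -c "
from h import *
from workcell import camera
c=camera('scene');cv2.imwrite('pics/s4.png',cv2.resize(c['frame'][110:320,160:420,::-1],None,fx=2.8,fy=2.8))
W=cloud(c);m=(abs(W[...,2]-.09)<.002)&(c['frame'].max(-1)<75)&(W[...,0]>.48)&(W[...,0]<.7)&(W[...,1]>-.05)
v,u=np.nonzero(m);P=W[m];print(len(P),np.percentile(P[:,:2],[1,10,50,90,99],axis=0).round(3))
# rightmost/front: rim edge extents along ex, ey
ex=np.array([.985,-.1727]);ey=np.array([.1727,.985])
Q=(P[:,:2]-[.6757,.0449])@np.c_[ex,ey]
for a in np.arange(-.18,-.06,.01):
    s=Q[(Q[:,0]>a)&(Q[:,0]<a+.01)]
    if len(s):print(a.round(3),len(s),s[:,1].min().round(3),s[:,1].max().round(3))
"
```

```text
1043 [[0.495 0.025]
 [0.531 0.048]
 [0.571 0.086]
 [0.607 0.122]
 [0.621 0.136]]
-0.18 19 -0.055 0.06
-0.17 25 -0.059 0.057
-0.16 50 -0.053 0.052
-0.15 82 -0.017 0.058
-0.14 96 -0.023 0.066
-0.13 117 -0.027 0.071
-0.12 123 -0.027 0.071
-0.11 129 -0.029 0.072
-0.1 128 -0.027 0.555
-0.09 115 -0.022 0.561
-0.08 93 -0.017 0.059
-0.07 53 -0.008 0.052
```

View pics/s4.png

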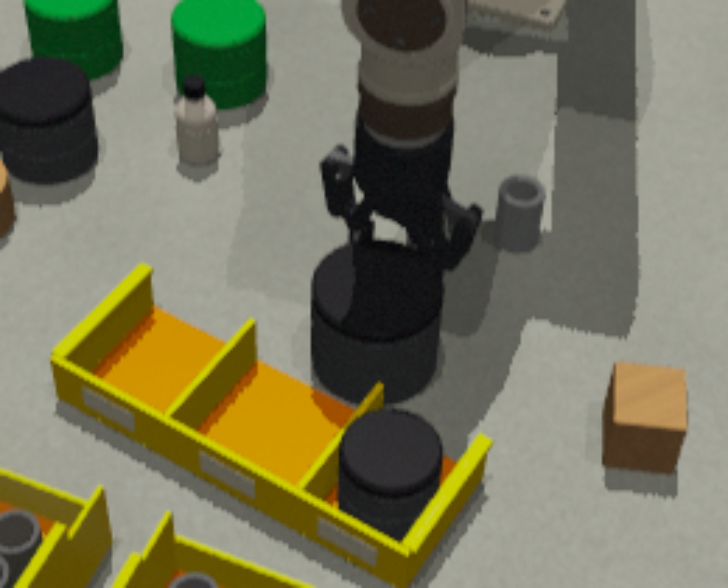

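The crop shows the large sleeve about 22 mm off towards the narrow cell, because it coasted past the cradle. It hasn't touched the divider. I'll move the cradle to its left and nudge it right more slowly.

>>> {"fn": "send_rows", "kwargs": {"steps": "0.32 -0.0197 0.0035 0 0 0 0;0.32 -0.0197 0.0035 0 0 0 0;0.32 0 0 0.034 0 0 0;0.32 0 0 0.034 0 0 0;0.32 0 0 0.034 0 0 0"}}

```text
clock: 10.38
eef_pos: [0.4639, 0.0843, 0.133]
tool_rot: [0.086, 0.996, 0.0, 0.0]
ft_force: [2.2, 0.2, -0.6]
grip_width: 0.0563
grasp_force: 0.0
```

>>> {"fn": "send_rows", "kwargs": {"steps": "0.32 0.0071 0.006 0 0 0 -0.0952;0.32 0.0071 0.006 0 0 0 -0.0952;0.32 0.0071 0.006 0 0 0 -0.0952;0.32 0.0071 0.006 0 0 0 -0.0952;0.32 0.0071 0.006 0 0 0 -0.0952"}}

```text
clock: 10.8
eef_pos: [0.5012, 0.1147, 0.1327]
tool_rot: [0.321, 0.947, 0.001, 0.001]
ft_force: [0.0, -0.3, -0.2]
grip_width: 0.0563
grasp_force: 0.0
```

>>> {"fn": "send_rows", "kwargs": {"steps": "0.32 0.0071 0.006 0 0 0 -0.0952;0.32 0.0071 0.006 0 0 0 -0.0952;0.32 0.0071 0.006 0 0 0 -0.0952;0.32 0.0071 0.006 0 0 0 -0.0952;0.32 0.0071 0.006 0 0 0 -0.0952"}}

```text
clock: 11.22
eef_pos: [0.5365, 0.1448, 0.1325]
tool_rot: [0.535, 0.845, 0.001, 0.001]
ft_force: [0.6, 0.6, -0.1]
grip_width: 0.0565
grasp_force: 0.0
```

>>> {"fn": "send_rows", "kwargs": {"steps": "0.32 0.0071 0.006 0 0 0 -0.0952;0.32 0 0 0 0 0 0;0.32 0 0 0 0 0 0;0.32 0 0 0 0 0 0;0.32 0 0 0 0 0 0"}}

```text
clock: 11.63
eef_pos: [0.542, 0.1499, 0.1316]
tool_rot: [0.573, 0.82, 0.0, 0.0]
ft_force: [1.3, -0.5, -0.4]
grip_width: 0.0562
grasp_force: 0.0
```

```bash
python3 -c "
from h import *
sleeves();scene(('large',))"
```

```text
small [0.6933 0.1472] d 0.076 in cell frame [-0.0004 -0.0022]
large [0.5657 0.0863] d 0.104 in cell frame [-0.1155  0.0218]
medium [ 0.457  -0.2802] d 0.09 in cell frame [-0.1592 -0.245 ]
11.68 tcp [0.542  0.1499 0.1315] tooly deg 20.1 j [ 0.27  0.42 -0.    1.15 -0.    1.49] F [-0.6  0.1  0.3]
scene large [0.5715 0.0849] d 0.101 in cell frame [-0.1095  0.0214] 802
```

>>> {"fn": "send_rows", "kwargs": {"steps": "0.32 0 0 -0.034 0 0 0;0.32 0 0 -0.034 0 0 0;0.32 0 0 -0.034 0 0 0;0.32 0 0 0 0 0 0;0.32 0 0 0 0 0 0"}}

```text
clock: 12.15
eef_pos: [0.5402, 0.1495, 0.0278]
tool_rot: [0.573, 0.82, -0.002, -0.002]
ft_force: [0.5, 1.0, 0.8]
grip_width: 0.0564
grasp_force: 0.0
```

>>> {"fn": "send_rows", "kwargs": {"steps": "0.32 0.0017 -0.0047 0 0 0 0;0.32 0.0017 -0.0047 0 0 0 0;0.32 0.0014 -0.0038 0 0 0 0;0.32 0.0014 -0.0038 0 0 0 0;0.32 0.0014 -0.0038 0 0 0 0"}}

```text
clock: 12.57
eef_pos: [0.5516, 0.1319, 0.0324]
tool_rot: [0.572, 0.82, 0.004, -0.0]
ft_force: [-3.2, 8.0, 3.6]
grip_width: 0.0564
grasp_force: 0.0
```

>>> {"fn": "send_rows", "kwargs": {"steps": "0.32 0.0014 -0.0038 0 0 0 0;0.32 0.0014 -0.0038 0 0 0 0;0.32 0.0008 -0.0022 0 0 0 0;0.32 0.0008 -0.0022 0 0 0 0;0.32 0.0008 -0.0022 0 0 0 0"}}

```text
clock: 12.98
eef_pos: [0.5567, 0.1178, 0.0324]
tool_rot: [0.572, 0.82, 0.004, -0.0]
ft_force: [-3.2, 8.1, 4.9]
grip_width: 0.0564
grasp_force: 0.0
```

```bash
python3 -c "
from h import *
sleeves();scene(('large',))"
```

```text
large [0.5738 0.0627] d 0.103 in cell frame [-1.034e-01 -1.000e-04]
medium [ 0.4569 -0.2803] d 0.09 in cell frame [-0.1594 -0.2451]
13.03 tcp [0.5568 0.1172 0.0323] tooly deg 20.2 j [ 0.21  0.53 -0.12  0.92  0.    1.42] F [-3.1  7.7  3.6]
scene large [0.5821 0.0563] d 0.097 in cell frame [-0.0942 -0.0049] 576
```

>>> {"fn": "send_rows", "kwargs": {"steps": "0.32 -0.007 0.019 0 0 0 0;0.32 -0.007 0.019 0 0 0 0;0.32 0 0 0.034 0 0 0;0.32 0 0 0.034 0 0 0;0.32 0 0 0.034 0 0 0"}}

```text
clock: 13.5
eef_pos: [0.5414, 0.1532, 0.134]
tool_rot: [0.573, 0.82, 0.001, 0.001]
ft_force: [0.7, 0.2, 0.1]
grip_width: 0.0564
grasp_force: 0.0
```

>>> {"fn": "send_rows", "kwargs": {"steps": "0.32 -0.0039 -0.0072 0 0 0 0.0952;0.32 -0.0039 -0.0072 0 0 0 0.0952;0.32 -0.0039 -0.0072 0 0 0 0.0952;0.32 -0.0039 -0.0072 0 0 0 0.0952;0.32 -0.0039 -0.0072 0 0 0 0.0952"}}

```text
clock: 13.92
eef_pos: [0.5227, 0.1166, 0.1336]
tool_rot: [0.362, 0.932, 0.001, 0.002]
ft_force: [0.6, -0.0, 0.2]
grip_width: 0.0563
grasp_force: 0.0
```

>>> {"fn": "send_rows", "kwargs": {"steps": "0.32 -0.0039 -0.0072 0 0 0 0.0952;0.32 -0.0039 -0.0072 0 0 0 0.0952;0.32 -0.0039 -0.0072 0 0 0 0.0952;0.32 -0.0039 -0.0072 0 0 0 0.0952;0.32 -0.0039 -0.0072 0 0 0 0.0952"}}

```text
clock: 14.33
eef_pos: [0.5031, 0.0805, 0.1334]
tool_rot: [0.132, 0.991, 0.0, 0.002]
ft_force: [0.3, -0.4, 0.3]
grip_width: 0.0564
grasp_force: 0.0
```

>>> {"fn": "send_rows", "kwargs": {"steps": "0.32 -0.0039 -0.0072 0 0 0 0.0952;0.32 0 0 0 0 0 0;0.32 0 0 0 0 0 0;0.32 0 0 0 0 0 0;0.32 0 0 0 0 0 0"}}

```text
clock: 14.75
eef_pos: [0.4989, 0.0743, 0.1319]
tool_rot: [0.087, 0.996, 0.0, 0.001]
ft_force: [-0.0, -0.4, 0.2]
grip_width: 0.0562
grasp_force: 0.0
```

```bash
python3 -c "
from h import *
sleeves();scene(('large','small'))"
```

```text
small [0.6944 0.1473] d 0.076 in cell frame [ 0.0008 -0.0019]
medium [ 0.457  -0.2802] d 0.09 in cell frame [-0.1592 -0.245 ]
14.8 tcp [0.4987 0.0743 0.1317] tooly deg 80.0 j [ 0.15  0.31 -0.16  1.09  0.    0.32] F [-0.5 -0.6  0. ]
scene small [0.6983 0.1467] d 0.074 in cell frame [ 0.0047 -0.0018] 543
scene large [0.5798 0.0618] d 0.099 in cell frame [-0.0974  0.    ] 640
```

>>> {"fn": "send_rows", "kwargs": {"steps": "0.32 0.0003 0.0015 -0.034 0 0 0;0.32 0 0 -0.034 0 0 0;0.32 0 0 -0.034 0 0 0;0.32 0 0 0 0 0 0;0.32 0.0069 -0.0012 0 0 0 0"}}

```text
clock: 15.27
eef_pos: [0.5022, 0.0743, 0.0276]
tool_rot: [0.086, 0.996, -0.001, -0.004]
ft_force: [-0.2, 0.1, 0.8]
grip_width: 0.0563
grasp_force: 0.0
```

>>> {"fn": "send_rows", "kwargs": {"steps": "0.32 0.0069 -0.0012 0 0 0 0;0.32 0.0069 -0.0012 0 0 0 0;0.32 0.0079 -0.0014 0 0 0 0;0.32 0.0079 -0.0014 0 0 0 0;0.32 0.0079 -0.0014 0 0 0 0"}}

```text
clock: 15.68
eef_pos: [0.5421, 0.0684, 0.0312]
tool_rot: [0.086, 0.996, 0.001, -0.001]
ft_force: [-9.3, 1.7, 6.1]
grip_width: 0.0562
grasp_force: 0.0
```

>>> {"fn": "send_rows", "kwargs": {"steps": "0.32 0.0079 -0.0014 0 0 0 0;0.32 0.0079 -0.0014 0 0 0 0;0.32 0.0079 -0.0014 0 0 0 0;0.32 0.0079 -0.0014 0 0 0 0;0.32 0.0079 -0.0014 0 0 0 0"}}

```text
clock: 16.1
eef_pos: [0.5816, 0.0612, 0.0313]
tool_rot: [0.086, 0.996, 0.001, -0.001]
ft_force: [-8.8, 1.8, 4.6]
grip_width: 0.0564
grasp_force: 0.0
```

```bash
python3 -c "
from h import *
sleeves();scene(('large','small'))"
```

```text
medium [ 0.457  -0.2802] d 0.09 in cell frame [-0.1593 -0.245 ]
16.15 tcp [0.584  0.0608 0.0316] tooly deg 80.1 j [ 0.1   0.56 -0.06  0.95  0.    0.28] F [-4.1  0.8  2.9]
scene small [0.6979 0.1465] d 0.074 in cell frame [ 0.0043 -0.0021] 571
scene large [0.6413 0.0495] d 0.103 in cell frame [-0.0347 -0.0014] 863
```

>>> {"fn": "send_rows", "kwargs": {"steps": "0.32 0.0069 -0.0012 0 0 0 0;0.32 0.0069 -0.0012 0 0 0 0;0.32 0.0069 -0.0012 0 0 0 0;0.32 0.0059 -0.001 0 0 0 0;0.32 0.0049 -0.0009 0 0 0 0"}}

```text
clock: 16.62
eef_pos: [0.6131, 0.0556, 0.0307]
tool_rot: [0.086, 0.996, 0.0, -0.001]
ft_force: [-9.1, 1.8, 5.1]
grip_width: 0.0563
grasp_force: 0.0
```

>>> {"fn": "send_rows", "kwargs": {"steps": "0.32 0.0039 -0.0007 0 0 0 0;0.32 0.003 -0.0005 0 0 0 0;0.32 0.001 -0.0002 0 0 0 0;0.32 0 0 0 0 0 0;0.32 0 0 0 0 0 0"}}

```text
clock: 17.03
eef_pos: [0.621, 0.0542, 0.0306]
tool_rot: [0.086, 0.996, 0.0, -0.001]
ft_force: [-6.4, 1.7, 3.3]
grip_width: 0.0565
grasp_force: 0.0
```

```bash
python3 -c "
from h import *
sleeves();scene(('large','small'))"
```

```text
small [0.6927 0.1557] d 0.072 in cell frame [-0.0024  0.006 ]
medium [ 0.4572 -0.2801] d 0.09 in cell frame [-0.1591 -0.2449]
17.08 tcp [0.6211 0.0541 0.0306] tooly deg 80.1 j [0.09 0.63 0.06 1.   0.   0.26] F [-6.8  1.2  3.2]
scene small [0.6974 0.1471] d 0.073 in cell frame [ 0.0037 -0.0016] 504
scene large [0.6787 0.0433] d 0.103 in cell frame [ 0.0032 -0.001 ] 987
```

The large sleeve is at about x=0 and y=-1 mm in its cell. I'll retreat and go behind the medium one.

>>> {"fn": "send_rows", "kwargs": {"steps": "0.32 -0.0197 0.0035 0 0 0 0;0.32 -0.0197 0.0035 0 0 0 0;0.32 -0.0197 0.0035 0 0 0 0;0.18 0 0 0.04 0 0 0;0.18 0 0 0.04 0 0 0"}}

```text
clock: 17.55
eef_pos: [0.5584, 0.0639, 0.1077]
tool_rot: [0.086, 0.996, -0.001, -0.004]
ft_force: [1.6, 1.3, 0.9]
grip_width: 0.0504
grasp_force: 0.0
```

>>> {"fn": "send_rows", "kwargs": {"steps": "0.18 0 0 0.04 0 0 0;0.18 0 0 0 0 0 0;0.18 -0.0068 -0.0228 0 0 0 -0.0916;0.18 -0.0068 -0.0228 0 0 0 -0.0916;0.18 -0.0068 -0.0228 0 0 0 -0.0916"}}

```text
clock: 17.97
eef_pos: [0.5442, -0.0048, 0.1516]
tool_rot: [0.224, 0.975, 0.0, 0.003]
ft_force: [-0.4, 0.2, 0.2]
grip_width: 0.0503
grasp_force: 0.0
```

>>> {"fn": "send_rows", "kwargs": {"steps": "0.18 -0.0068 -0.0228 0 0 0 -0.0916;0.18 -0.0068 -0.0228 0 0 0 -0.0916;0.18 -0.0068 -0.0228 0 0 0 -0.0916;0.18 -0.0068 -0.0228 0 0 0 -0.0916;0.18 -0.0068 -0.0228 0 0 0 -0.0916"}}

```text
clock: 18.38
eef_pos: [0.5097, -0.1199, 0.1512]
tool_rot: [0.44, 0.898, 0.0, 0.003]
ft_force: [0.0, 0.2, -0.4]
grip_width: 0.0501
grasp_force: 0.0
```

>>> {"fn": "send_rows", "kwargs": {"steps": "0.18 -0.0068 -0.0228 0 0 0 -0.0916;0.18 -0.0068 -0.0228 0 0 0 -0.0916;0.18 -0.0068 -0.0228 0 0 0 -0.0916;0.18 -0.0068 -0.0228 0 0 0 -0.0916;0.18 -0.0068 -0.0228 0 0 0 -0.0916"}}

```text
clock: 18.8
eef_pos: [0.4755, -0.2343, 0.1511]
tool_rot: [0.632, 0.775, 0.0, 0.002]
ft_force: [0.3, -0.6, 0.8]
grip_width: 0.0508
grasp_force: 0.0
```

>>> {"fn": "send_rows", "kwargs": {"steps": "0.18 -0.0068 -0.0228 0 0 0 -0.0916;0.18 -0.0068 -0.0228 0 0 0 -0.0916;0.18 -0.0068 -0.0228 0 0 0 -0.0916;0.18 -0.0068 -0.0228 0 0 0 -0.0916;0.18 -0.0068 -0.0228 0 0 0 -0.0916"}}

```text
clock: 19.22
eef_pos: [0.4411, -0.3486, 0.1512]
tool_rot: [0.792, 0.611, 0.0, 0.002]
ft_force: [0.3, 0.4, 0.5]
grip_width: 0.0502
grasp_force: 0.0
```

```bash
python3 -c "
from h import *
sleeves();scene()
T=np.load('top0.npz');from workcell import camera
for nm,c in (('top',camera('top')),('scene',camera('scene'))):
    W=cloud(c); hsv=cv2.cvtColor(c['frame'],cv2.COLOR_RGB2HSV)
    m=(abs(W[...,2]-.05)<.004)&(hsv[...,0]>21)&(hsv[...,0]<35)&(hsv[...,1]>120)&(W[...,0]>.4)&(W[...,0]<.78)&(W[...,1]>-.2)&(W[...,1]<.28)
    r=cv2.minAreaRect(W[m][:,:2].astype(np.float32));print(nm,r)
"
```

```text
small [0.6927 0.1478] d 0.077 in cell frame [-0.001  -0.0017]
large [0.6736 0.0447] d 0.104 in cell frame [-0.002  -0.0006]
medium [ 0.4572 -0.2804] d 0.09 in cell frame [-0.1591 -0.2452]
19.27 tcp [ 0.44   -0.3528  0.1511] tooly deg -15.1 j [-0.67  0.41  0.03  1.18 -0.    1.16] F [ 0.4 -3.1  0.5]
scene small [0.6985 0.1464] d 0.075 in cell frame [ 0.0049 -0.0021] 550
scene large [0.6795 0.0428] d 0.101 in cell frame [ 0.0041 -0.0014] 953
scene medium [ 0.4676 -0.2821] d 0.076 in cell frame [-0.1485 -0.2451] 178
top ((0.6759320497512817, 0.039189085364341736), (0.3288864493370056, 0.12127500772476196), 80.0667953491211)
scene ((0.6787616014480591, 0.03632466495037079), (0.33112797141075134, 0.12335941195487976), 80.08503723144531)
```

>>> {"fn": "send_rows", "kwargs": {"steps": "0.18 0 0 -0.0315 0 0 0;0.18 0 0 -0.0315 0 0 0;0.18 0 0 -0.0315 0 0 0;0.18 0 0 -0.0315 0 0 0;0.18 0 0 0 0 0 0"}}

```text
clock: 19.83
eef_pos: [0.4371, -0.342, 0.0179]
tool_rot: [0.789, 0.614, -0.001, -0.005]
ft_force: [-1.1, 0.5, -0.8]
grip_width: 0.0504
grasp_force: 0.0
```

>>> {"fn": "send_rows", "kwargs": {"steps": "0.18 0.0017 0.0068 0 0 0 0;0.18 0.0017 0.0068 0 0 0 0;0.18 0.0017 0.0068 0 0 0 0;0.18 0.0022 0.0087 0 0 0 0;0.18 0.0022 0.0087 0 0 0 0"}}

```text
clock: 20.25
eef_pos: [0.4525, -0.3111, 0.0272]
tool_rot: [0.79, 0.613, -0.0, 0.005]
ft_force: [-1.6, -6.8, 3.0]
grip_width: 0.0502
grasp_force: 0.4
```

>>> {"fn": "send_rows", "kwargs": {"steps": "0.18 0.0022 0.0087 0 0 0 0;0.18 0.0022 0.0087 0 0 0 0;0.18 0.0022 0.0087 0 0 0 0;0.18 0.0022 0.0087 0 0 0 0;0.18 0.0022 0.0087 0 0 0 0"}}

```text
clock: 20.67
eef_pos: [0.4635, -0.2673, 0.0272]
tool_rot: [0.79, 0.613, -0.0, 0.005]
ft_force: [-1.6, -6.3, 2.8]
grip_width: 0.0504
grasp_force: 0.4
```

```bash
python3 -c "
from h import *
sleeves();scene(('medium',))"
```

```text
small [0.6932 0.1479] d 0.076 in cell frame [-0.0005 -0.0015]
large [0.674  0.0441] d 0.104 in cell frame [-0.0015 -0.0011]
medium [ 0.4711 -0.2205] d 0.095 in cell frame [-0.1557 -0.1837]
20.72 tcp [ 0.4639 -0.2652  0.027 ] tooly deg -14.3 j [-0.52  0.48 -0.22  0.86 -0.    1.3 ] F [ 0.9 -3.5  2.9]
```

>>> {"fn": "send_rows", "kwargs": {"steps": "0.18 0.0022 0.0087 0 0 0 0;0.18 0.0022 0.0087 0 0 0 0;0.18 0.0022 0.0087 0 0 0 0;0.18 0.0022 0.0087 0 0 0 0;0.18 0.0022 0.0087 0 0 0 0"}}

```text
clock: 21.18
eef_pos: [0.4738, -0.224, 0.0262]
tool_rot: [0.791, 0.612, -0.0, 0.004]
ft_force: [-0.9, -8.2, 5.0]
grip_width: 0.0505
grasp_force: 0.0
```

>>> {"fn": "send_rows", "kwargs": {"steps": "0.18 0.0022 0.0087 0 0 0 0;0.18 0.0022 0.0087 0 0 0 0;0.18 0.0022 0.0087 0 0 0 0;0.18 0.0022 0.0087 0 0 0 0;0.18 0.0022 0.0087 0 0 0 0"}}

```text
clock: 21.6
eef_pos: [0.4847, -0.1802, 0.0261]
tool_rot: [0.791, 0.612, -0.0, 0.004]
ft_force: [-1.5, -8.8, 4.7]
grip_width: 0.0505
grasp_force: 0.0
```

```bash
python3 -c "
from h import *
sleeves();scene(('medium',))"
```

```text
small [0.6934 0.1481] d 0.076 in cell frame [-0.0004 -0.0013]
large [0.6738 0.0441] d 0.104 in cell frame [-0.0017 -0.0011]
medium [ 0.4863 -0.1382] d 0.109 in cell frame [-0.155 -0.1  ]
21.65 tcp [ 0.4851 -0.1781  0.0258] tooly deg -14.4 j [-0.35  0.45 -0.27  0.84 -0.    1.47] F [ 0.4 -4.2  1.4]
scene medium [ 0.4955 -0.1312] d 0.084 in cell frame [-0.1471 -0.0915] 214
```

>>> {"fn": "send_rows", "kwargs": {"steps": "0.18 0.0022 0.0087 0 0 0 0;0.18 0.0022 0.0087 0 0 0 0;0.18 0.0022 0.0087 0 0 0 0;0.18 0.0022 0.0087 0 0 0 0;0.18 0.0022 0.0087 0 0 0 0"}}

```text
clock: 22.12
eef_pos: [0.4946, -0.1362, 0.0248]
tool_rot: [0.791, 0.612, -0.001, 0.002]
ft_force: [-2.1, -8.0, 5.0]
grip_width: 0.0503
grasp_force: 0.0
```

>>> {"fn": "send_rows", "kwargs": {"steps": "0.18 0.002 0.0078 0 0 0 0;0.18 0.0017 0.0068 0 0 0 0;0.18 0.0015 0.0058 0 0 0 0;0.18 0.0012 0.0048 0 0 0 0;0.18 0.0012 0.0048 0 0 0 0"}}

```text
clock: 22.53
eef_pos: [0.5019, -0.1062, 0.0248]
tool_rot: [0.791, 0.612, -0.001, 0.002]
ft_force: [-2.4, -7.7, 5.7]
grip_width: 0.0504
grasp_force: 0.0
```

>>> {"fn": "send_rows", "kwargs": {"steps": "0.18 0.001 0.0039 0 0 0 0;0.18 0.001 0.0039 0 0 0 0;0.18 0.0007 0.0029 0 0 0 0;0.18 0.0002 0.001 0 0 0 0;0.18 0 0 0 0 0 0"}}

```text
clock: 22.95
eef_pos: [0.5048, -0.0943, 0.0246]
tool_rot: [0.79, 0.612, -0.001, 0.002]
ft_force: [-1.2, -6.4, 4.1]
grip_width: 0.0502
grasp_force: 0.0
```

```bash
python3 -c "
from h import *
sleeves();scene(('medium',))"
```

```text
small [0.6932 0.1479] d 0.076 in cell frame [-0.0005 -0.0015]
large [0.6743 0.0441] d 0.104 in cell frame [-0.0013 -0.001 ]
medium [ 0.5152 -0.0464] d 0.09 in cell frame [-0.1423 -0.0046]
23.0 tcp [ 0.5048 -0.0943  0.0246] tooly deg -14.5 j [-0.18  0.45 -0.28  0.84 -0.    1.64] F [-1.5 -7.4  3.6]
scene medium [ 0.5223 -0.0457] d 0.087 in cell frame [-0.1355 -0.0027] 407
```

>>> {"fn": "send_rows", "kwargs": {"steps": "0.18 0.0006 0.0024 0 0 0 0;0.18 0.0006 0.0024 0 0 0 0;0.18 0 0 0 0 0 0;0.18 -0.0037 -0.0145 0 0 0 0;0.18 -0.0037 -0.0145 0 0 0 0"}}

```text
clock: 23.47
eef_pos: [0.4982, -0.1161, 0.0239]
tool_rot: [0.79, 0.614, 0.001, -0.0]
ft_force: [-0.0, 0.3, 0.4]
grip_width: 0.0503
grasp_force: 0.0
```

>>> {"fn": "send_rows", "kwargs": {"steps": "0.18 0 0 0.04 0 0 0;0.18 0 0 0.04 0 0 0;0.18 0 0 0.04 0 0 0;0.18 -0.0028 0.0049 0 0 0 0.0917;0.18 -0.0028 0.0049 0 0 0 0.0917"}}

```text
clock: 23.88
eef_pos: [0.4948, -0.107, 0.1471]
tool_rot: [0.729, 0.684, 0.003, 0.003]
ft_force: [-0.7, -0.2, -0.1]
grip_width: 0.0504
grasp_force: 0.0
```

>>> {"fn": "send_rows", "kwargs": {"steps": "0.18 -0.0028 0.0049 0 0 0 0.0917;0.18 -0.0028 0.0049 0 0 0 0.0917;0.18 -0.0028 0.0049 0 0 0 0.0917;0.18 -0.0028 0.0049 0 0 0 0.0917;0.18 -0.0028 0.0049 0 0 0 0.0917"}}

```text
clock: 24.3
eef_pos: [0.478, -0.0816, 0.1436]
tool_rot: [0.554, 0.832, 0.001, -0.0]
ft_force: [-0.7, 0.2, -0.2]
grip_width: 0.0504
grasp_force: 0.0
```

>>> {"fn": "send_rows", "kwargs": {"steps": "0.18 -0.0028 0.0049 0 0 0 0.0917;0.18 -0.0028 0.0049 0 0 0 0.0917;0.18 -0.0028 0.0049 0 0 0 0.0917;0.18 -0.0028 0.0049 0 0 0 0.0917;0.18 -0.0028 0.0049 0 0 0 0.0917"}}

```text
clock: 24.72
eef_pos: [0.464, -0.0571, 0.1436]
tool_rot: [0.351, 0.936, 0.001, -0.0]
ft_force: [-0.0, 0.1, 0.1]
grip_width: 0.0505
grasp_force: 0.0
```

>>> {"fn": "send_rows", "kwargs": {"steps": "0.18 -0.0028 0.0049 0 0 0 0.0917;0.18 -0.0028 0.0049 0 0 0 0.0917;0.18 -0.0028 0.0049 0 0 0 0.0917;0.18 -0.0028 0.0049 0 0 0 0.0917;0.18 -0.0028 0.0049 0 0 0 0.0917"}}

```text
clock: 25.13
eef_pos: [0.45, -0.0326, 0.1436]
tool_rot: [0.129, 0.992, 0.001, -0.0]
ft_force: [-0.5, -0.1, -0.1]
grip_width: 0.0502
grasp_force: 0.0
```

>>> {"fn": "send_rows", "kwargs": {"steps": "0.18 -0.0028 0.0049 0 0 0 0.0917;0.18 0 0 0 0 0 0;0.18 0 0 0 0 0 0;0.18 0 0 0 0 0 0;0.18 0 0 0 0 0 0"}}

```text
clock: 25.55
eef_pos: [0.4479, -0.0286, 0.1434]
tool_rot: [0.086, 0.996, 0.0, 0.0]
ft_force: [-0.1, 0.0, 0.1]
grip_width: 0.0503
grasp_force: 0.0
```

```bash
python3 -c "
from h import *
sleeves();scene(('medium',))"
```

```text
small [0.6932 0.1479] d 0.076 in cell frame [-0.0005 -0.0015]
large [0.6741 0.0441] d 0.104 in cell frame [-0.0015 -0.0011]
25.6 tcp [ 0.4479 -0.0287  0.1434] tooly deg 80.1 j [-0.06  0.2  -0.28  1.08  0.    0.11] F [-0.8 -0.5  0.5]
scene medium [ 0.5207 -0.0426] d 0.087 in cell frame [-1.376e-01  1.000e-04] 500
```

>>> {"fn": "send_rows", "kwargs": {"steps": "0.18 0 0 -0.0295 0 0 0;0.18 0 0 -0.0295 0 0 0;0.18 0 0 -0.0295 0 0 0;0.18 0 0 -0.0295 0 0 0;0.18 0 0 0 0 0 0"}}

```text
clock: 26.07
eef_pos: [0.4431, -0.0284, 0.0207]
tool_rot: [0.086, 0.996, -0.0, -0.005]
ft_force: [-0.9, -0.7, -0.7]
grip_width: 0.0501
grasp_force: 0.0
```

>>> {"fn": "send_rows", "kwargs": {"steps": "0.18 0.0069 -0.0012 0 0 0 0;0.18 0.0069 -0.0012 0 0 0 0;0.18 0.0069 -0.0012 0 0 0 0;0.18 0.0079 -0.0014 0 0 0 0;0.18 0.0079 -0.0014 0 0 0 0"}}

```text
clock: 26.48
eef_pos: [0.4827, -0.0349, 0.0267]
tool_rot: [0.086, 0.996, 0.0, -0.002]
ft_force: [-10.6, 1.6, 7.0]
grip_width: 0.0505
grasp_force: 0.0
```

>>> {"fn": "send_rows", "kwargs": {"steps": "0.18 0.0079 -0.0014 0 0 0 0;0.18 0.0079 -0.0014 0 0 0 0;0.18 0.0079 -0.0014 0 0 0 0;0.18 0.0079 -0.0014 0 0 0 0;0.18 0 0 0 0 0 0"}}

```text
clock: 26.9
eef_pos: [0.5172, -0.0407, 0.027]
tool_rot: [0.086, 0.996, 0.0, 0.001]
ft_force: [-4.7, 0.6, 3.8]
grip_width: 0.0502
grasp_force: 0.0
```

```bash
python3 -c "
from h import *
sleeves();scene(('medium',))"
```

```text
small [0.6926 0.1477] d 0.077 in cell frame [-0.0012 -0.0018]
large [0.6741 0.0442] d 0.104 in cell frame [-0.0014 -0.001 ]
26.95 tcp [ 0.5169 -0.0407  0.0267] tooly deg 80.2 j [-0.08  0.46 -0.26  0.85  0.    0.09] F [-2.2  0.3  1.6]
scene medium [ 0.5668 -0.0506] d 0.088 in cell frame [-0.0908  0.0001] 632
```

>>> {"fn": "send_rows", "kwargs": {"steps": "0.18 0.0079 -0.0014 0 0 0 0;0.18 0.0079 -0.0014 0 0 0 0;0.18 0.0079 -0.0014 0 0 0 0;0.18 0.0079 -0.0014 0 0 0 0;0.18 0.0079 -0.0014 0 0 0 0"}}

```text
clock: 27.42
eef_pos: [0.5538, -0.0473, 0.0257]
tool_rot: [0.085, 0.996, 0.0, -0.002]
ft_force: [-7.8, 1.3, 3.5]
grip_width: 0.0503
grasp_force: 0.0
```

>>> {"fn": "send_rows", "kwargs": {"steps": "0.18 0.0079 -0.0014 0 0 0 0;0.18 0.0079 -0.0014 0 0 0 0;0.18 0.0079 -0.0014 0 0 0 0;0.18 0.0079 -0.0014 0 0 0 0;0.18 0.0069 -0.0012 0 0 0 0"}}

```text
clock: 27.83
eef_pos: [0.5927, -0.0541, 0.0257]
tool_rot: [0.086, 0.996, 0.0, -0.001]
ft_force: [-8.0, 0.7, 4.5]
grip_width: 0.0503
grasp_force: 0.0
```

>>> {"fn": "send_rows", "kwargs": {"steps": "0.18 0.0049 -0.0009 0 0 0 0;0.18 0.0039 -0.0007 0 0 0 0;0.18 0.003 -0.0005 0 0 0 0;0.18 0.002 -0.0003 0 0 0 0;0.18 0 0 0 0 0 0"}}

```text
clock: 28.25
eef_pos: [0.6067, -0.0566, 0.0257]
tool_rot: [0.086, 0.996, 0.0, -0.001]
ft_force: [-7.1, 0.8, 3.3]
grip_width: 0.0505
grasp_force: 0.0
```

>>> {"fn": "send_rows", "kwargs": {"steps": "0.18 0 0 0 0 0 0;0.18 -0.0197 0.0035 0 0 0 0;0.18 -0.0197 0.0035 0 0 0 0;0.18 -0.0197 0.0035 0 0 0 0;0.18 0 0 0 0 0 0"}}

```text
clock: 28.67
eef_pos: [0.5453, -0.0458, 0.0254]
tool_rot: [0.086, 0.996, 0.0, -0.001]
ft_force: [-1.4, 0.9, -0.1]
grip_width: 0.0502
grasp_force: 0.0
```

>>> {"fn": "send_rows", "kwargs": {"steps": "0.18 0 0 0.04 0 0 0;0.18 0 0 0.04 0 0 0;0.18 0 0 0.04 0 0 0;0.18 -0.03 0 0 0 0 0;0.18 -0.03 0 0 0 0 0"}}

```text
clock: 29.08
eef_pos: [0.4942, -0.0468, 0.1501]
tool_rot: [0.085, 0.996, -0.0, 0.007]
ft_force: [-1.5, -0.1, -0.6]
grip_width: 0.0502
grasp_force: 0.0
```

>>> {"fn": "send_rows", "kwargs": {"steps": "0.18 -0.03 0 0 0 0 0;0.18 -0.03 0 0 0 0 0;0.18 -0.03 0 0 0 0 0;0.18 0 0 0 0 0 0;0.18 0 0 0 0 0 0"}}

```text
clock: 29.5
eef_pos: [0.3989, -0.0465, 0.1464]
tool_rot: [0.086, 0.996, -0.0, 0.002]
ft_force: [0.6, -1.1, 1.0]
grip_width: 0.05
grasp_force: 0.0
```

```bash
python3 -c "
from h import *
sleeves();scene(img='send')"
```

```text
small [0.6932 0.1479] d 0.076 in cell frame [-0.0005 -0.0015]
large [0.6739 0.044 ] d 0.104 in cell frame [-0.0016 -0.0012]
medium [ 0.6514 -0.0649] d 0.091 in cell frame [-0.005   0.0007]
29.55 tcp [ 0.4004 -0.0466  0.1466] tooly deg 80.2 j [-0.12  0.11 -0.39  1.07 -0.    0.06] F [ 0.3  0.5 -0.2]
scene small [0.6966 0.1465] d 0.073 in cell frame [ 0.003  -0.0023] 464
scene large [0.6791 0.0421] d 0.102 in cell frame [ 0.0038 -0.0022] 1046
scene medium [ 0.6583 -0.0654] d 0.087 in cell frame [0.0019 0.0013] 608
```

View pics/send.png

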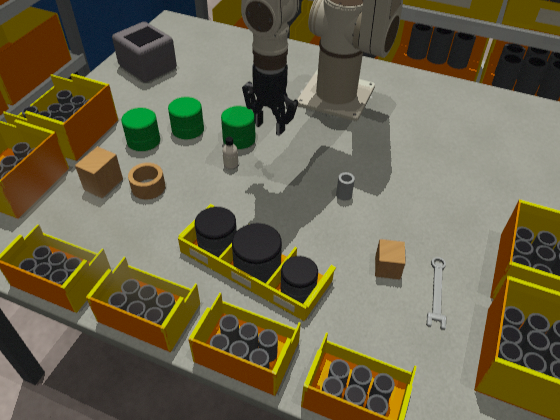

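The final view shows all three sleeves upright in their cells: medium (215,230), large (257,250) and small (299,278). Both cameras put them within about 5 mm of the cell middles, the bystanders haven't moved, and the arm is clear.

```bash
python3 -c "
from workcell import *
print(job_done())"
```

```text
the job is handed in; nothing more can be done
None
```

I handed the job in at about 30 s with all three sleeves upright in their matching cells, within about 5 mm of the cell middles and inside the limits by both cameras; nothing else on the bench looked moved, and no verdict came back.

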